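Load a retainer plate under the stage clip of an inspection microscope

ROBOT

A 7-joint arm with a two-finger parallel gripper is mounted at the origin on the work surface. World frame = base frame: x ahead of the robot, y to its left, z up, the work surface at z = 0. Lengths are in m, angles in degrees, forces in N, time in s.
With the tool pointing down it reaches from about 0.425 to 0.875 m from the base axis. Payload 4.7 kg.
Tool frame: the origin (TCP) lies at the very end of the fingers, on their centre line; the grasp point (between the pads) lies 19 mm behind it; z points along the fingers, y is the line along which they close (so a half turn about z gives the same grasp; the last joint's range is limited). The gripper opens to 87 mm and grips with 3 to 60 N. Pads are 19 mm wide; open, the fingers measure 117 mm over their backs; the gripper's body (75 mm by 190 mm) begins 51 mm behind the grasp point.
Start: joints at [-62.447, 18.392, -4.016, 83.108, 1.295, 78.541, -3.26], TCP at [0.293, 0.58, 0.223] pointing down, gripper open.
Joint ranges: [-163.93, 163.93], [-17.29, 119.83], [-79.2, 71.16], [3.27, 140.29], [-89.18, 269.18], [5.43, 117.66], [-154.24, 154.24]. Speed limits (degrees/s): [147.25, 147.25, 180, 180, 180, 180, 180].

INTERFACE

Orientations are given as [roll, pitch, yaw] about the fixed x, y, z axes, in that order (R = Rz(yaw) Ry(pitch) Rx(roll)).
In Python, from cell import get_obs, read_camera, sign_off, silhouettes gives the robot as it stands.
- The arm moves only by the tool play_rows, never from a script. Its argument "steps" is a list that holds one entry, the list of rows, each a list of 7 numbers: the shift along the tool's x, y, z in m, then the turn, a rotation vector about the tool's x, y, z in rad, then the finger opening in m, from 0 to 0.087. A call has 1 to 12 rows; each row shifts and turns the commanded pose from where the row before left it, along the tool's axes as they then stand; what a row does not reach is not made up. A row lasts 1/10 s, in which the tool goes at most 50 mm and 8.59 degrees, less where a joint would pass 70% of its speed; a pose out of reach is approached as far as the arm can. A call is refused whole if a number of a shift passes 0.05 or a number of a turn 0.15, either way. A call with a gripper value outside its range is refused whole. The fingers move at their own pace and stop on an object; "force" is the grip in N (left out, the last holds). Time passes only in rows, so rows that do not move let the fingers close. It gives the time, the measured TCP pose, the force, the opening and the grip force at its end, in the units of the state.
- get_obs(): the state, without advancing time (a new reading comes with each control period).
- read_camera(name): name is "side" or "top" or "wrist"; returns a dict with "frame" (420x560x3 uint8, red, green, blue), "intrinsics" (3x3 intrinsics, pixels), "view" (4x4, takes a point from world to camera coordinates). Camera axes: x right, y up, looking along -z (the intrinsics and any distortion apply to the point x, -y, -z); pixel columns grow to the right and rows downward; lengths in m; the calibration is good to about 2 mm. A picture is of the moment at which its call begins. There is no depth.
- sign_off(): hands the job in; it is judged then, once.
Trained networks look in the newest picture that a camera, given by its name, has taken for a name from the list of things; names that differ only in an ending like _2 or _b are one class to them, and where a whole thing is asked for, a point or a joint stands for the part that bears it (a point fixed in the world has none). Each returns a list of dicts, best first, with "p" (0 to 1); they miss things now and then, are a little off and sometimes report something else, mostly with a low value. They report only what shows in the picture. A call takes as long as a camera call. They do not tell look-alikes from the thing itself.
- silhouettes(camera, name): "pixels" (420x560 bool, what is visible of it) and "extent" ([left, top, right, bottom] in pixels, round what is visible of it).
The state is a dict: "time_s": time; "qpos": joint angles; "joint_velocities": joint speeds; "effort": joint torques, N m; "tool_pos": TCP position; "tool_rot": TCP orientation; "force": force on the tool from outside, world axes, zero at the start; "wrist_torque": the same for the moment, N m; "grip_width": finger opening in m; "grasp_force": force on a finger pad.
Only numpy, scipy, OpenCV 4.12 (cv2) and the standard library are available. Lean on these libraries where they do the work, as an engineer would, in place of code of your own. Each camera call takes 0.05 s, during which the arm holds its last target. There are 200 camera calls.

TASK

Load the steel retainer plate that lies on the microscope's base for inspection: press the spring clip's thumb tab down with one fingertip to raise its nose, and while you hold it down push the plate beneath the nose with the other fingertip until its long edge lies flush against the low fence. Then let go, so that the clip comes down on the middle of the plate, between its two holes, and move clear. Only push the plate, never lift it, and leave the bearings, the wrench and the bottle where they are.

Things in the scene. Friction and masses are not known exactly. Their poses are not given: they have to be found in the camera images.
- stand: Fixed microscope stand: flat dark-grey base 200 (its x) x 160 (its y) x 14 thick, origin at the centre of its underside on the bench, z up: the base's top is at z = 14 mm. On its +y side are the fence and the sprung clip; the clip's pin lies along x at x = -30, y = 90, z = 15, just outside the base's edge (y = 80). The plate is pushed along +y on the line x = -30.
- fence (a point): Middle of the foot of the low aluminium fence's face that looks to the stand's -y (at x = -30, y = 72, z = 14 in the stand's frame; axes as the stand's). The fence is 110 long along x, 4 high, 7 wide. The clip arches over it.
- column (a point): Foot of the round column (18 in diameter, 270 high) at the base's rear (x = 75, y = -50 in the stand's frame; axes as the stand's). An arm 191 above this foot runs to the stand's -y and carries the camera tube, 50 at its widest and 121 to 251 above the foot, swung aside 140 mm from the column.
- plate: Loose steel bearing retainer plate, a flat strap 60 (its x) x 28 (its y) x 6 thick with two 8 mm holes 42 apart along x, about 70 g. Origin: centre of its underside, z up. It starts flat on the base, 5 to 25 mm short of the clip's nose, long edges within 0.12 rad of the fence's line. Home against the fence its centre is at y = 58 in the stand's frame.
- clip (a joint): Rocking angle of the steel spring clip, rad: 0 at rest, nose on the base; pressing the tab down increases it and lifts the nose 30 mm per rad; stop at 0.5. The 6 mm plate passes under from 0.22 (nose 6.6 mm up), easily from 0.25; with the nose lying on the plate it reads about 0.2. A spring shuts it: 0.08 N m at rest, 0.20 N m at 0.3, so about 5 to 8 N on the tab hold it open.
- clip_nose (a point): Middle of the underside of the clip's rounded nose (18 wide along the stand's x, 4 thick along y). At rest it lies on the base at x = -30, y = 60 in the stand's frame, its front at y = 58, 14 mm short of the fence; closed, it blocks the plate.
- clip_tab (a point): Middle of the top of the clip's thumb tab, a flat strip 26 wide (stand's x) and 34 long, reaching 17 mm either way along its length; 31 mm from the pin. At rest it slopes up outwards (stand's +y) by 0.33 rad, this point 12.5 mm above the base's top; pressed 0.33 rad it is level, 2.5 mm above the base's top, so fingertips on it and behind the plate are at one height.
- bearing_small: Bystander: loose ball bearing 32 in diameter, 10 high, lying on the base; origin at the centre of its underside. Leave alone.
- bearing_big: Bystander: loose ball bearing 62 in diameter, 16 high, lying on the bench; origin at the centre of its underside. Leave alone.
- wrench: Bystander: loose wrench 150 long lying on the bench along its own x. Leave alone.
- threadlock: Bystander: small white bottle 32 in diameter, 75 high, standing on the bench; origin at the centre of its underside. Leave alone.
There are look-alikes about, which are no part of the job. What is shaped like the plate but blue or brown is not meant.

How it is judged:
By the outcome, as a careful person would: the job done as asked, in the order asked, and still so for the second after the job is handed in, with the robot touching nothing.
It also fails if it takes over 45 s, if anything falls off the work surface, if the arm or the gripper's body presses on something with over 40 N, if the wrist force passes 120 N, or if a joint passes its speed limit or range.

## Working session

There is one attempt and no reset: what is moved stays moved. The work goes in short steps, Python scripts to look and compute and a tool call to move; the robot and the scene stay as the last step left them, time stands still between calls to the robot, and variables do not carry over. Pictures are saved under pics/ and viewed, at most 10 in all, crops included, and the job is handed in when it is done.

Besides the shell and the picture viewer there is one more tool, called as a command line: name --argument value ..., lists and objects as JSON in quotes. play_rows: Moves the arm, as the interface text tells. Its arguments: {"type":"object","properties":{"steps":{"type":"array","items":{"type":"array","items":{"type":"array","items":{"type":"number"}}}},"force":{"type":"number"}},"required":["steps"]}

```bash
mkdir -p pics; ls; cat > h.py <<'E'
import numpy as np, cv2
from cell import get_obs, read_camera, sign_off, silhouettes
def ray(c,u,v):
    K=np.array(c["intrinsics"]);V=np.array(c["view"]);R=V[:3,:3];t=V[:3,3]
    d=np.linalg.inv(K)@[u,v,1.]; d=np.array([d[0],-d[1],-d[2]])
    return -R.T@t, R.T@d
def onz(c,u,v,z):
    o,d=ray(c,u,v); return o+d*(z-o[2])/d[2]
def proj(c,P):
    K=np.array(c["intrinsics"]);V=np.array(c["view"]);p=V[:3,:3]@np.asarray(P)+V[:3,3]
    q=K@[p[0],-p[1],-p[2]]; return q[:2]/q[2]
def tri(*cs):
    A=np.zeros((3,3));b=np.zeros(3)
    for c,u,v in cs:
        o,d=ray(c,u,v);d=d/np.linalg.norm(d);M=np.eye(3)-np.outer(d,d);A+=M;b+=M@o
    return np.linalg.solve(A,b)
E
python3 - <<'E'
from h import *
o=get_obs();print(o)
for n in ("top","side","wrist"):
    c=read_camera(n);cv2.imwrite(f"pics/{n}0.png",c["frame"][:,:,::-1])
    print(n,np.round(c["intrinsics"],1).tolist(),np.round(c["view"],3).tolist(),[k for k in c])
    for t in ["stand","plate","clip","clip_nose","clip_tab","fence","column","bearing_small"]:
        for s in silhouettes(n,t)[:3]:
            m=s["pixels"];ys,xs=np.nonzero(m);print(t,round(s["p"],2),s["extent"],m.sum(),c["frame"][m].mean(0).round() if m.any() else '')
E
```

```text
pics
{'time_s': 0.0, 'qpos': array([-62.44748906,  18.43773169,  -4.01325788,  83.1762534 ,
         1.29877557,  78.54081328,  -3.26004429]), 'joint_velocities': array([-0.04799856, -0.12885348,  0.0547306 ,  0.03231665, -0.13855206,
        0.06336707, -0.04384654]), 'effort': array([-1.42706158e-03, -4.91296828e+01, -4.04959833e-01, -3.12529635e+01,
       -6.41540461e-02,  4.37186623e-02,  2.04994844e-04]), 'tool_pos': array([0.29234557, 0.57991561, 0.22146444]), 'tool_rot': array([-1.79890647e+02,  1.02662319e-02,  1.53255830e+02]), 'force': array([ 1.0872291 , -0.20053486, -0.45149155]), 'wrist_torque': array([ 0.04009007, -0.00762057,  0.02441639]), 'grasp_force': 0.0, 'grip_width': 0.08688413982245685}
top [[508.2, 0.0, 281.6], [0.0, 508.2, 210.8], [0.0, 0.0, 1.0]] [[-0.004, -1.0, 0.002, 0.038], [0.991, -0.003, 0.135, -0.553], [-0.135, 0.002, 0.991, -0.718], [0.0, 0.0, 0.0, 1.0]] ['frame', 'intrinsics', 'view']
stand 0.61 [260.5, 109.7, 555.7, 296.4] 17816 [95. 91. 87.]
stand 0.39 [263.7, 211.4, 313.7, 240.3] 763 [215. 199. 193.]
plate 0.87 [228.2, 293.5, 266.3, 317.6] 708 [1
[... 919 characters left out ...]
.71 [276.2, 202.4, 311.4, 217.2] 283 [168. 161. 160.]
plate 0.64 [333.1, 249.1, 351.5, 271.0] 363 [124.  75.  43.]
clip 0.59 [270.7, 213.9, 296.5, 231.4] 215 [179. 171. 170.]
clip_nose 0.66 [272.0, 212.1, 293.6, 232.6] 274 [169. 161. 160.]
clip_tab 0.53 [271.1, 209.6, 292.8, 234.3] 230 [178. 170. 170.]
fence 0.93 [227.5, 49.5, 346.5, 237.8] 6844 [71. 66. 64.]
column 0.83 [227.3, 50.2, 340.4, 236.8] 6475 [68. 65. 64.]
bearing_small 0.43 [248.1, 195.6, 271.0, 210.8] 173 [115. 110. 111.]
wrist [[292.2, 0.0, 278.8], [0.0, 292.2, 215.2], [0.0, 0.0, 1.0]] [[0.45, 0.893, 0.0, -0.65], [-0.858, 0.432, -0.279, 0.034], [-0.249, 0.125, 0.96, -0.391], [0.0, 0.0, 0.0, 1.0]] ['frame', 'intrinsics', 'view']
```

```bash
python3 - <<'E'
import cv2,numpy as np
a=cv2.imread("pics/top0.png");b=cv2.imread("pics/side0.png")
A=cv2.resize(a[100:325,200:450],(800,720),interpolation=cv2.INTER_CUBIC)[:600]
cv2.imwrite("pics/topc.png",A)
cv2.imwrite("pics/side_c.png",cv2.resize(b[40:280,180:440],(650,600),interpolation=cv2.INTER_CUBIC))
E
```

```text
(no output)
```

View pics/top0.png

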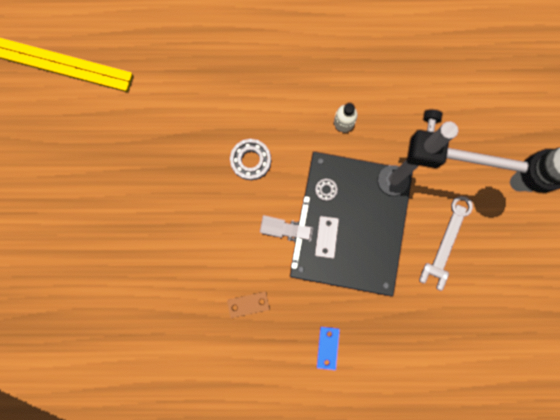

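View pics/side_c.png

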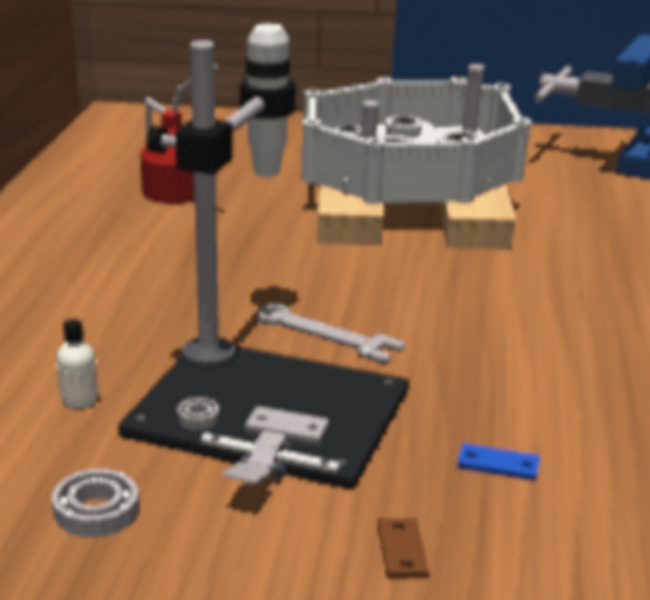

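View pics/topc.png

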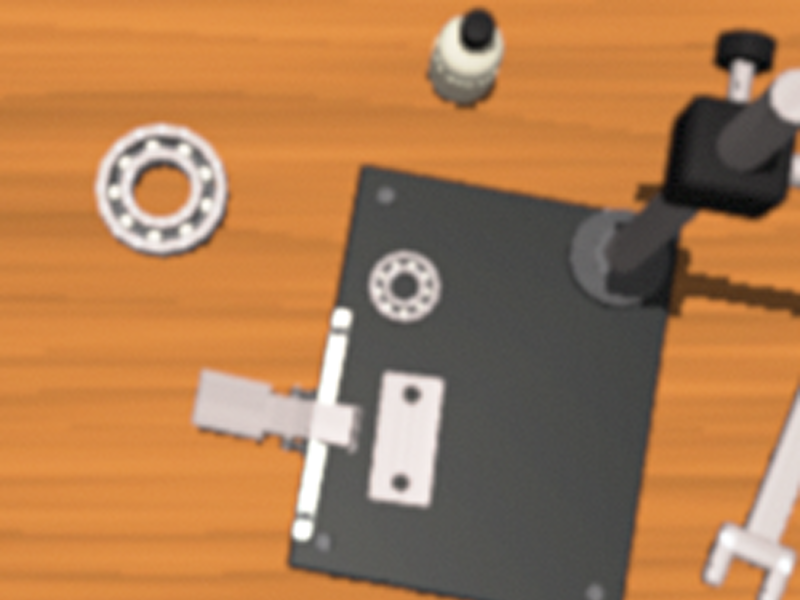

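The top view shows the clip at about (262–312, 216–240), the steel plate at (316–338, 217–257) and the fence at its left. The small bearing is at (326,189), and the blue and brown strips are decoys. The side view agrees, with the plate at about (294,209). Next I measure stand and plate from both views.

```bash
cat > m.py <<'E'
from h import *
from scipy.optimize import least_squares
def sub(g,pts):
    p=np.array(pts,np.float32).reshape(-1,1,2)
    return cv2.cornerSubPix(g,p,(3,3),(-1,-1),(cv2.TERM_CRITERIA_EPS+cv2.TERM_CRITERIA_MAX_ITER,40,.01)).reshape(-1,2)
T=read_camera("top");S=read_camera("side")
def S2W(s,p):
    x,y,a=s;c,n=np.cos(a),np.sin(a);p=np.asarray(p,float)
    return np.array([x+c*p[0]-n*p[1],y+n*p[0]+c*p[1],p[2]])
E
python3 - <<'E'
from m import *
gt=cv2.cvtColor(T["frame"],cv2.COLOR_RGB2GRAY);gs=cv2.cvtColor(S["frame"],cv2.COLOR_RGB2GRAY)
ct=sub(gt,[(312.8,152.2),(290.6,276.6),(393.5,295)])
cs=sub(gs,[(320.5,230.),(343.2,192.5),(228.5,211.5)])
print(ct,cs)
pt=[(.1,.08,.014),(-.1,.08,.014),(-.1,-.08,.014)]
ps=[(-.1,.08,.014),(-.1,-.08,.014),(.1,.08,.014)]
def r(s,full=True):
    a=[proj(T,S2W(s,p))-q for p,q in zip(pt,ct)]
    b=[proj(S,S2W(s,p))-q for p,q in zip(ps,cs)]
    return np.concatenate(a+b)
R=least_squares(r,[.55,.0,-.15],loss='soft_l1');print(R.x,np.round(r(R.x).reshape(-1,2),1).tolist())
s=R.x;np.save("stand.npy",s)
print("tri corner -x+y",tri((T,*ct[1]),(S,*cs[0])),"-x-y",tri((T,*ct[2]),(S,*cs[1])))
for n in ["fence",]:
    print("fence ends pred top",[proj(T,S2W(s,(x,.072+.0035,.018))).round(1) for x in(-.085,.025)])
print("tab pred",proj(T,S2W(s,(-.03,.119,.0265))),proj(S,S2W(s,(-.03,.119,.0265))))
def pl(n,C,z):
    sil=[q for q in silhouettes(n,"plate") if C["frame"][q["pixels"]].std(1).mean()<20]
    m=sil[0]["pixels"].astype(np.uint8);(cx,cy)=cv2.minAreaRect(cv2.findNonZero(m))[0]
    cn=max(cv2.findContours(m,0,1)[0],key=len).reshape(-1,2)
    W=np.array([onz(C,u+0.,v+0.,z) for u,v in cn])
    rr=cv2.minAreaRect((W[:,:2]*1000).astype(np.float32))
    return (cx,cy),rr,sil[0]["p"]
rt=pl("top",T,.02);rs=pl("side",S,.02);print(rt,rs)
print("plate tri",tri((T,*rt[0]),(S,*rs[0])))
c,n=np.cos(s[2]),np.sin(s[2])
for k in (rt,rs):
    d=np.array(k[1][0])/1000-s[:2];print("plate in stand",c*d[0]+n*d[1],-n*d[0]+c*d[1])
# bright mask in top
roi=gt[205:270,308:345];m=(roi>130).astype(np.uint8);_,lab,st,ce=cv2.connectedComponentsWithStats(m)
print(st,ce+[308,205]);
for i in range(1,len(st)):
    if st[i,4]>300:
        cn=cv2.findNonZero((lab==i).astype(np.uint8)).reshape(-1,2)+[308,205]
        W=np.array([onz(T,u,v,.02) for u,v in cn]);rr=cv2.minAreaRect((W[:,:2]*1000).astype(np.float32));d=np.array(W[:,:2].mean(0))-s[:2]
        print(rr,"stand",c*d[0]+n*d[1],-n*d[0]+c*d[1],"yaw stand",np.degrees(s[2]))
E
```

```text
[[312.5764  150.83902]
 [289.15356 276.47125]
 [392.48358 296.50122]] [[320.5     230.     ]
 [343.32166 191.5867 ]
 [226.84584 213.57997]]
[ 0.53930031 -0.07196453 -0.19130324] [[-0.3, -1.1], [-0.6, 0.3], [0.9, 0.3], [0.6, 1.2], [0.5, -0.6], [-1.1, -4.1]]
tri corner -x+y [0.45718225 0.02478364 0.01596501] -x-y [ 0.4265308  -0.13031421  0.01315983]
fence ends pred top [array([293.4, 267.4]), array([306.6, 196.4])]
tab pred [271.80738484 225.66038739] [278.39163612 228.68603212]
((326.4214172363281, 236.58953857421875), ((516.451416015625, -31.96694564819336), (28.95980453491211, 60.31515884399414), 81.68547821044922), 0.89) ((294.0270080566406, 209.3378448486328), ((516.7014770507812, -30.142784118652344), (35.70224380493164, 61.31840515136719), 83.39312744140625), 0.86)
plate tri [ 0.51671574 -0.03196426  0.01872634]
plate in stand -0.030037151468266625 0.034923463251132714
plate in stand -0.03013849560644035 0.03676189333487771
[[   0    0   37   65 1558]
 [   0    0    1    4    4]
 [   7   11   24   43  790]
 [   0   21    5   15   53]] [[326.35109114 237.34403081]
 [308.         206.5       ]
 [326.51265823 236.76835443]
 [309.39622642 232.64150943]]
((516.2742309570312, -32.030799865722656), (30.249589920043945, 62.27958679199219), 82.1360092163086) stand -0.03041956373723453 0.03479293665680382 yaw stand -10.960868321501787
```

play_rows --steps '[[[0,0,0,0,0,-0.138,0.087],[0,0,0,0,0,-0.137,0.087],[-0.022,-0.035,0,0,0,0,0.087],[-0.022,-0.035,0,0,0,0,0.087],[-0.022,-0.035,0,0,0,0,0.087],[-0.022,-0.035,0,0,0,0,0.087],[-0.022,-0.035,0,0,0,0,0.087],[-0.022,-0.035,0,0,0,0,0.087],[-0.022,-0.035,0,0,0,0,0.087],[-0.022,-0.035,0,0,0,0,0.087],[-0.022,-0.035,0,0,0,0,0.087],[-0.022,-0.035,0,0,0,0,0.087]]]' --force 8

```text
time_s: 2.75
tool_pos: [0.4423, 0.1934, 0.2229]
tool_rot: [179.9, 0.0, 169.0]
force: [-0.6, -0.8, 0.3]
grip_width: 0.0868
grasp_force: 0.0
```

play_rows --steps '[[[-0.019,-0.03,0.01,0,0,0,0.087],[-0.019,-0.03,0.01,0,0,0,0.087],[-0.019,-0.03,0.01,0,0,0,0.087],[-0.019,-0.03,0.01,0,0,0,0.087],[-0.019,-0.03,0.01,0,0,0,0.087],[-0.019,-0.03,0.01,0,0,0,0.087],[0,0,0,0,0,0,0.087],[0,0,0,0,0,0,0.087]]]'

```text
time_s: 3.55
tool_pos: [0.5193, -0.004, 0.1624]
tool_rot: [180.0, -0.0, 168.9]
force: [-0.2, -0.5, 0.8]
grip_width: 0.0874
grasp_force: 0.0
```

```bash
python3 - <<'E'
from h import *
W=read_camera("wrist");cv2.imwrite("pics/w1.png",W["frame"][:,:,::-1]);o=get_obs();print(o["tool_pos"],o["tool_rot"])
V=np.array(W["view"]);print("cam",-V[:3,:3].T@V[:3,3])
E
```

```text
[ 0.51933211 -0.00269346  0.16265173] [ 1.79959679e+02 -1.18556699e-02  1.69028344e+02]
cam [0.44453716 0.01020212 0.32471587]
```

View pics/w1.png

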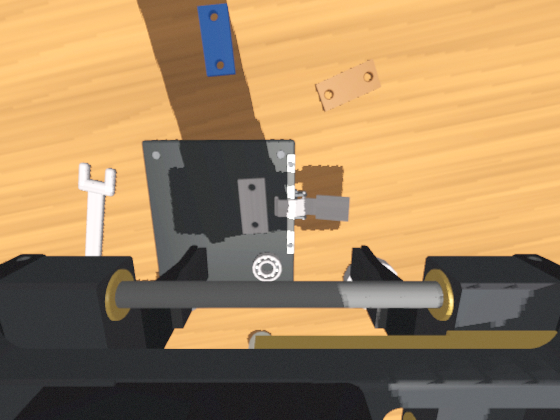

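The wrist view shows the plate at about (253,206) between nose and fingers, the clip nose at (276,207), the tab at (320–350,207) and the base's corners at (143,141) and (294,141). I compare these with the predictions.

```bash
python3 - <<'E'
from m import *
s=np.load("stand.npy");W=read_camera("wrist");c,n=np.cos(s[2]),np.sin(s[2])
def st(w): d=w[:2]-s[:2];return np.round([1000*(c*d[0]+n*d[1]),1000*(-n*d[0]+c*d[1])],1)
g=cv2.cvtColor(W["frame"],cv2.COLOR_RGB2GRAY)
k=sub(g,[(143,141),(294,141)]);print(k,[st(onz(W,*q,.014)) for q in k])
p=sub(g,[(238,180),(264,178),(268,233),(243,235)]);print(p);P=np.array([st(onz(W,*q,.020)) for q in p]);print(P,P.mean(0))
for q in sub(g,[(349,197),(349,221),(317,195),(315,220)]): print("tab",q,st(onz(W,*q,.027)))
print("fence ends",[proj(W,S2W(s,(x,.072,.018))).round(1) for x in(-.085,.025)])
for q in silhouettes("wrist","plate")[:3]: print(q["extent"],q["p"])
ti=proj(T,S2W(s,(-.03,.035,.02)));cc=P.mean(0)
# height of plate: top view centre + wrist centre
print("tri plate top", tri((T,326.45,236.6),(W,*p.mean(0))),"corner tri",tri((T,289.8,276.4),(W,*k[1])))
E
```

```text
[[143.      141.     ]
 [291.79132 140.67688]] [array([-98.2, -75.3]), array([-98.8,  78.2])]
[[238.      180.     ]
 [261.5035  177.57568]
 [265.3931  231.37663]
 [243.      235.     ]]
[[-58.8  22.1]
 [-61.4  46.8]
 [ -1.8  50.2]
 [  2.5  25.3]] [-29.875  36.1  ]
tab [346.4758  197.25873] [-42.1 135.6]
tab [349. 221.] [-16.1 140. ]
tab [317. 195.] [-44.4 104.7]
tab [312.708   217.97461] [-19.4 101.1]
fence ends [array([285.7, 154.6]), array([284.9, 253. ])]
[194.1, 3.0, 231.1, 76.7] 0.85
[235.3, 177.9, 267.8, 232.9] 0.72
[139.6, 137.3, 346.6, 282.8] 0.64
tri plate top [ 0.51672958 -0.03174776  0.01631809] corner tri [0.45695192 0.02367384 0.0156874 ]
```

play_rows --steps '[[[-0.0025,-0.0025,0,0,0,0,0.087],[0,0,0.018,0,0,0,0.087],[0,0,0.018,0,0,0,0.087],[0,0,0.018,0,0,0,0.087],[0,0,0.018,0,0,0,0.087],[0,0,0.018,0,0,0,0.087],[0,0,0.018,0,0,0,0.087],[0,0,0.018,0,0,0,0.087],[0,0,0,0,0,0,0.087],[0,0,0,0,0,0,0.087]]]'

```text
time_s: 4.8
tool_pos: [0.5215, -0.0063, 0.0368]
tool_rot: [-180.0, -0.0, 169.0]
force: [0.4, -0.4, 0.3]
grip_width: 0.0868
grasp_force: 0.0
```

```bash
python3 - <<'E'
from m import *
s=np.load("stand.npy");o=get_obs();print(o["tool_pos"],o["tool_rot"],o["force"],o["grip_width"])
c,n=np.cos(s[2]),np.sin(s[2]);d=o["tool_pos"][:2]-s[:2];print("tool in stand",c*d[0]+n*d[1],-n*d[0]+c*d[1])
f=S["frame"][175:265,220:340,::-1]
cv2.imwrite("pics/s2.png",cv2.resize(f,(800,600),interpolation=cv2.INTER_CUBIC))
E
```

```text
[ 0.52238229 -0.00628665  0.03772086] [1.79960952e+02 1.10601772e-01 1.69021727e+02] [ 0.53219766 -0.39793651  0.13643317] 0.08721527302793268
tool in stand -0.029097284785578922 0.0612629647847151
```

View pics/s2.png

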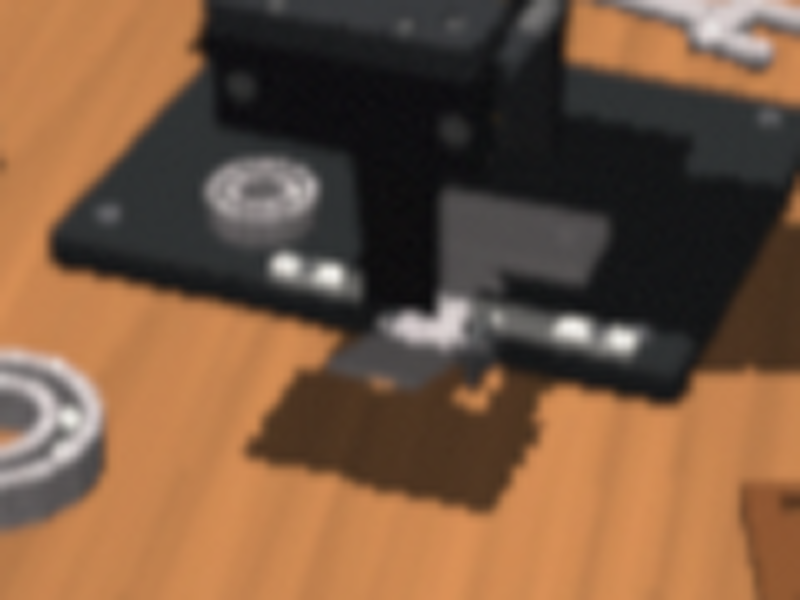

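The fingertip stands over the inner half of the tab. I'll press down gently.

play_rows --steps '[[[0,0,0.003,0,0,0,0.087],[0,0,0.003,0,0,0,0.087],[0,0,0.003,0,0,0,0.087],[0,0,0.003,0,0,0,0.087],[0,0,0.002,0,0,0,0.087],[0,0,0,0,0,0,0.087]]]'

```text
time_s: 5.5
tool_pos: [0.5216, -0.0059, 0.0228]
tool_rot: [180.0, 0.0, 169.0]
force: [-1.7, 0.8, 5.1]
grip_width: 0.087
grasp_force: 2.2
```

play_rows --steps '[[[0,0,0.002,0,0,0,0.087],[0,0,0.002,0,0,0,0.087],[0,0,0.002,0,0,0,0.087],[0,0,0,0,0,0,0.087]]]'

```text
time_s: 5.9
tool_pos: [0.522, -0.0049, 0.0175]
tool_rot: [179.9, 0.0, 169.1]
force: [-2.7, 2.2, 9.1]
grip_width: 0.0872
grasp_force: 4.6
```

play_rows --steps '[[[0,0,0.001,0,0,0,0.087],[0,0.002,0,0,0,0,0.087],[0,0.002,0,0,0,0,0.087],[0,0.002,0,0,0,0,0.087],[0,0.002,0,0,0,0,0.087],[0,0.002,0,0,0,0,0.087],[0,0,0,0,0,0,0.087]]]'

```text
time_s: 6.6
tool_pos: [0.5239, 0.0005, 0.0166]
tool_rot: [-179.9, 0.1, 168.9]
force: [-1.8, -5.6, 7.5]
grip_width: 0.0869
grasp_force: 4.4
```

```bash
python3 - <<'E'
from m import *
s=np.load("stand.npy");o=get_obs();print(o["tool_pos"],o["tool_rot"],o["force"],o["grip_width"])
c,n=np.cos(s[2]),np.sin(s[2]);d=o["tool_pos"][:2]-s[:2];print("tool in stand",c*d[0]+n*d[1],-n*d[0]+c*d[1])
W=read_camera("wrist")
f=S["frame"][195:250,260:330,::-1];f=cv2.resize(f,(764,600),interpolation=cv2.INTER_CUBIC)[:,:400]
g=cv2.resize(W["frame"][:,:,::-1],(400,300))
print(proj(S,S2W(s,(-.03,.119,.0265))))
cv2.imwrite("pics/s3.png",np.hstack([cv2.convertScaleAbs(cv2.resize(S["frame"][195:250,265:320,::-1],(400,400),interpolation=cv2.INTER_CUBIC),alpha=1.6),cv2.resize(cv2.convertScaleAbs(W["frame"][:,:,::-1],alpha=1.6)[60:340,140:420],(400,400))]))
E
```

```text
[5.23879102e-01 4.49584491e-04 1.66169757e-02] [-1.79854932e+02  9.04503126e-02  1.68919524e+02] [-3.31676535 -5.42729103  9.10894248] 0.08679956529561988
tool in stand -0.02890859831177677 0.06816091662164514
[278.39163612 228.68603212]
```

View pics/s3.png

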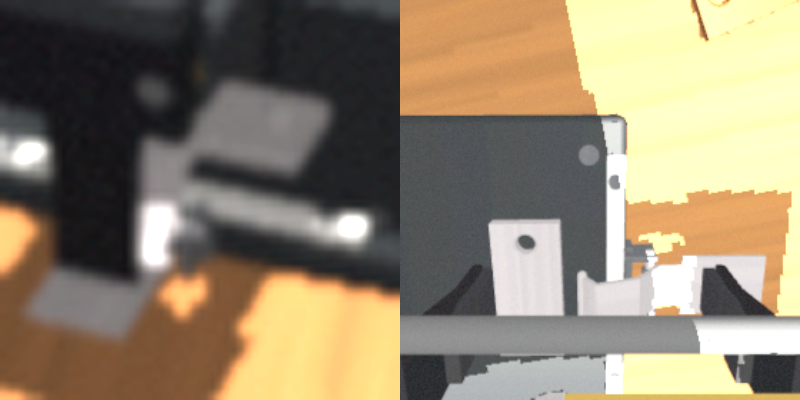

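The left crop shows the fingertip pressing a nearly level tab. The right crop shows the nose raised and the plate lying free between it and the rear finger. I'll push on.

play_rows --steps '[[[0,0.002,0,0,0,0,0.087],[0,0.002,0,0,0,0,0.087],[0,0.002,0,0,0,0,0.087],[0,0.002,0,0,0,0,0.087],[0,0.002,0,0,0,0,0.087],[0,0.002,0,0,0,0,0.087],[0,0.002,0,0,0,0,0.087],[0,0,0,0,0,0,0.087]]]'

```text
time_s: 7.55
tool_pos: [0.5269, 0.0151, 0.0164]
tool_rot: [-179.9, 0.1, 168.9]
force: [-0.7, -3.6, 5.8]
grip_width: 0.087
grasp_force: 2.8
```

```bash
cat > chk.py <<'E'
from m import *
s=np.load("stand.npy");o=get_obs();c,n=np.cos(s[2]),np.sin(s[2])
d=o["tool_pos"][:2]-s[:2];print(o["tool_pos"],"tool in stand",c*d[0]+n*d[1],-n*d[0]+c*d[1],o["force"],o["grip_width"])
W=read_camera("wrist")
import sys
f=cv2.convertScaleAbs(W["frame"][:,:,::-1],alpha=1.6)[100:320,180:420]
g=cv2.convertScaleAbs(S["frame"][195:250,265:320,::-1],alpha=1.6)
cv2.imwrite(sys.argv[1],np.hstack([cv2.resize(g,(300,500),interpolation=cv2.INTER_CUBIC),cv2.resize(f,(500,458))[:458] if 0 else cv2.resize(f,(500,500))]))
E
python3 chk.py pics/s4.png
```

```text
[0.52682808 0.0150729  0.01633112] tool in stand -0.028793875085054075 0.08307817376700699 [-0.6503288  -3.1962123   5.24335147] 0.08690007749633814
```

View pics/s4.png

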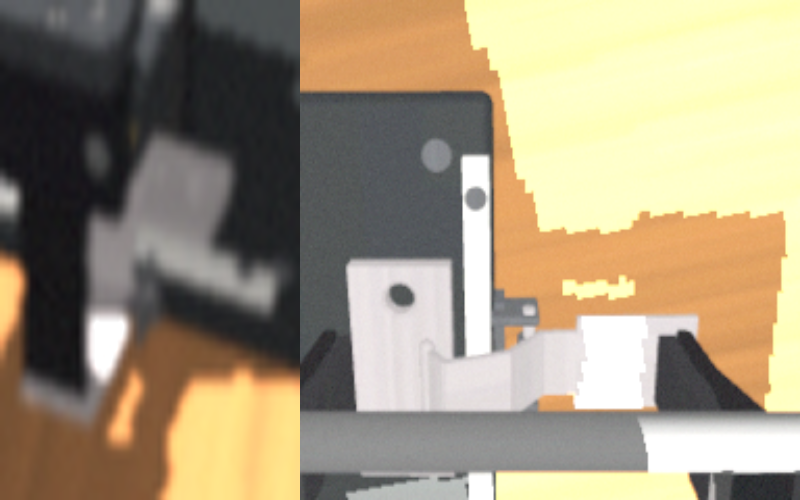

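The plate's front edge is under the nose, a few mm short of the fence. The last part I'll do by closing with a limited grip force.

play_rows --steps '[[[0,0,0,0,0,0,0.083],[0,0,0,0,0,0,0.08],[0,0,0,0,0,0,0.077],[0,0,0,0,0,0,0.074],[0,0,0,0,0,0,0.072],[0,0,0,0,0,0,0.072],[0,0,0,0,0,0,0.072],[0,0,0,0,0,0,0.072]]]' --force 10

```text
time_s: 8.5
tool_pos: [0.5264, 0.0122, 0.0165]
tool_rot: [-179.7, 0.1, 168.8]
force: [-1.9, -9.2, 8.3]
grip_width: 0.0729
grasp_force: 11.1
```

```bash
python3 chk.py pics/s5.png
```

```text
[0.5264394 0.0121485 0.0164511] tool in stand -0.02861942315622154 0.08013322447871232 [-0.55739592 -9.5413464   7.33488041] 0.07262027011745338
```

View pics/s5.png

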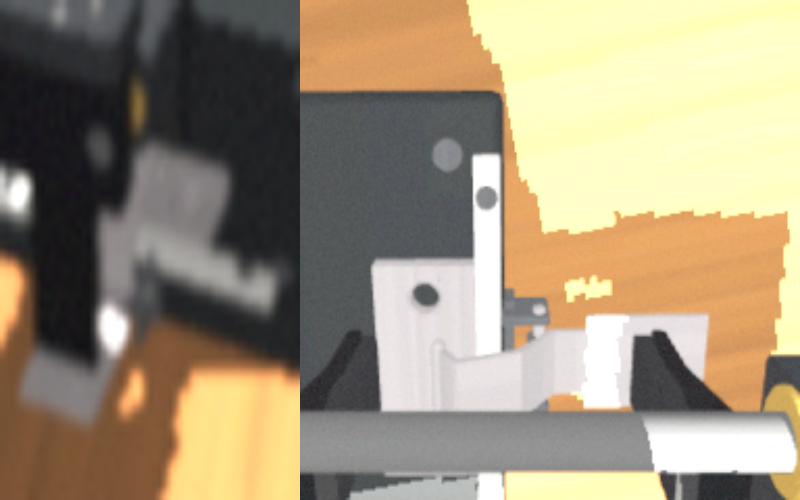

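play_rows --steps '[[[0,0.001,0,0,0,0,0.068],[0,0,0,0,0,0,0.068],[0,0,0,0,0,0,0.068],[0,0,0,0,0,0,0.068]]]' --force 16

```text
time_s: 9.05
tool_pos: [0.5261, 0.0103, 0.0165]
tool_rot: [-179.5, 0.1, 168.8]
force: [-3.4, -14.1, 10.6]
grip_width: 0.0685
grasp_force: 15.4
```

play_rows --steps '[[[0,-0.002,0,0,0,0,0.077],[0,-0.002,0,0,0,0,0.082],[0,-0.001,0,0,0,0,0.084],[0,0,0,0,0,0,0.084],[0,0,0,0,0,0,0.084]]]'

```text
time_s: 9.55
tool_pos: [0.5261, 0.0106, 0.0165]
tool_rot: [-179.9, 0.1, 168.9]
force: [-1.0, -4.8, 6.2]
grip_width: 0.0836
grasp_force: 3.2
```

```bash
python3 chk.py pics/s6.png
```

```text
[0.52612638 0.01063618 0.01647695] tool in stand -0.02863917555300828 0.0785889721018482 [-1.95422279 -3.87749938  6.37673461] 0.08346267755125737
```

View pics/s6.png

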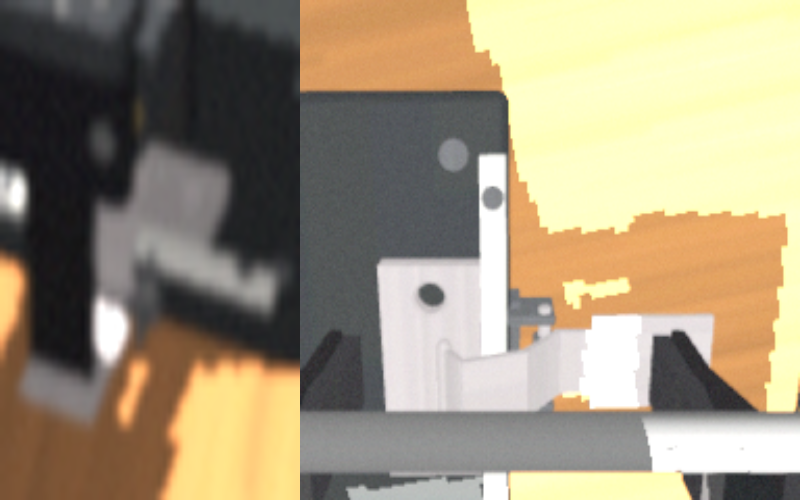

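The plate sits flush against the fence, the rear finger is clear and the tab is still held. Now I let go upward.

play_rows --steps '[[[0,0,-0.002,0,0,0,0.084],[0,0,-0.002,0,0,0,0.084],[0,0,-0.002,0,0,0,0.084],[0,0,-0.003,0,0,0,0.084],[0,0,-0.003,0,0,0,0.084],[0,0,-0.006,0,0,0,0.084],[0,0,-0.01,0,0,0,0.084],[0,0,-0.03,0,0,0,0.084],[0,0,-0.04,0,0,0,0.084],[0,0,-0.04,0,0,0,0.084]]]'

```text
time_s: 10.7
tool_pos: [0.5247, 0.0133, 0.1553]
tool_rot: [-180.0, -0.0, 169.0]
force: [0.4, 0.8, -0.5]
grip_width: 0.0841
grasp_force: 0.0
```

play_rows --steps '[[[0,0.03,-0.01,0,0,0,0.084],[0,0.04,0,0,0,0,0.084],[0,0.04,0,0,0,0,0.084],[0,0.04,0,0,0,0,0.084],[0,0.04,0,0,0,0,0.084],[0,0.04,0,0,0,0,0.084],[0,0,0,0,0,0,0.084],[0,0,0,0,0,0,0.084]]]'

```text
time_s: 11.5
tool_pos: [0.5686, 0.2402, 0.1637]
tool_rot: [-180.0, -0.0, 169.2]
force: [-0.2, -0.6, -0.2]
grip_width: 0.0839
grasp_force: 0.0
```

```bash
python3 - <<'E'
from m import *
s=np.load("stand.npy");print(get_obs()["force"],get_obs()["tool_pos"])
A=cv2.resize(T["frame"][180:280,250:350,::-1],(400,400),interpolation=cv2.INTER_CUBIC);B=cv2.resize(S["frame"][170:250,240:320,::-1],(400,400),interpolation=cv2.INTER_CUBIC)
cv2.imwrite("pics/end.png",np.hstack([A,B]))
print("home corners pred crop",[((proj(T,S2W(s,(x,y,.02)))-[250,180])*4).round() .tolist() for x,y in((0,.044),(-.06,.044),(0,.072),(-.06,.072))])
E
```

```text
[-0.02946622 -0.00543566  0.34587558] [0.56917263 0.23761746 0.16389617]
home corners pred crop [[296.0, 144.0], [268.0, 299.0], [224.0, 130.0], [195.0, 286.0]]
```

View pics/end.png

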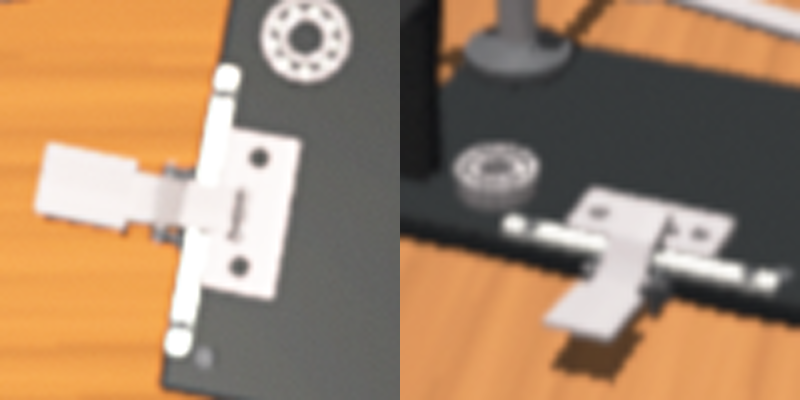

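The end picture shows the nose on the plate between its holes, at about (215–240,210) in the crop, with the fence alongside. I check the plate's edge angle numerically.

```bash
python3 - <<'E'
from m import *
s=np.load("stand.npy");c,n=np.cos(s[2]),np.sin(s[2])
g=cv2.cvtColor(T["frame"],cv2.COLOR_RGB2GRAY).astype(float)
def edge(rows,u0,u1,thr=140,last=True):
    P=[]
    for v in rows:
        r=g[v,u0:u1]; i=[k for k in range(len(r)-1) if (r[k]>thr)!=(r[k+1]>thr)]
        if i: k=i[-1 if last else 0];P.append((u0+k+(thr-r[k])/(r[k+1]-r[k]),v))
    return P
def rep(P,z,name):
    W=np.array([onz(T,*p,z)[:2] for p in P])-s[:2];X=c*W[:,0]+n*W[:,1];Y=-n*W[:,0]+c*W[:,1]
    f=np.polyfit(X,Y,1);print(name,"y at -30:",f[0]*-.03+f[1],"slope",f[0],"rms",np.std(Y-np.polyval(f,X)))
rep(edge(range(217,252),308,335),.02,"plate rear")
rep(edge(list(range(203,210))+list(range(256,262)),290,310),.018,"fence front")
rep(edge(list(range(203,228))+list(range(238,262)),280,306,last=False),.018,"fence back")
rep(edge(list(range(160,200))+list(range(264,274)),280,330,thr=90,last=False),.014,"base edge +y")
E
```

```text
plate rear y at -30: 0.0421579322360065 slope 0.004924468686641049 rms 0.0001271933457927717
fence front y at -30: 0.06968445600036056 slope 0.005661597211843963 rms 0.00032310702788860185
fence back y at -30: 0.0877858360489814 slope 0.428962836101565 rms 0.007177977967797526
base edge +y y at -30: 0.07749865313143275 slope 0.007433557912687176 rms 0.0002578130471561546
```

Plate and fence are parallel (slopes 0.005 and 0.006). The plate's rear edge is 27.5 mm from the fence face for a 28 mm plate, so it is flush.

```bash
python3 -c "
from cell import sign_off
print(sign_off())"
```

```text
the job is handed in; nothing more can be done
None
```

The plate lies flush against the fence with the clip's nose down on it between the two holes; the arm is clear and the job is handed in, at about 12 s on the robot's clock.

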